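Load filter holders into a spring magazine

ROBOT

A 7-joint arm with a two-finger parallel gripper is mounted at the origin on the work surface. World frame = base frame: x ahead of the robot, y to its left, z up, the work surface at z = 0. Lengths are in m, angles in rad, forces in N, time in s.
With the tool pointing down it reaches from about 0.4 to 0.875 m from the base axis. Payload 19.3 kg.
Tool frame: the origin (TCP) lies between the finger pads; the fingertips stand ahead of it and the grasp point (between the pads) lies 8 mm behind it (bot.tip_extent is the x of the fingertips in the tool frame, in m); x points along the fingers, y is the direction in which the jaws open and shut, and the axes are right-handed (so a half turn about x gives the same grasp; the last joint's range is limited). The gripper opens to 85 mm and grips with 20 to 120 N. Pads are 22 mm wide; open, the fingers measure 114 mm over their backs; the gripper's body (76 mm by 85 mm) begins 54 mm behind the grasp point. The pads swing forward as they close: fully open they stand 13 mm farther back than shut.
Start: joints at [1.058, 0.521, -0.036, 1.599, 0.021, 1.021, -0.113], TCP at [0.268, -0.565, 0.242] pointing down, gripper open.
Joint ranges: [-2.91, 2.91], [-0.3, 2.13], [-1.5, 1.42], [0.17, 2.43], [-1.26, 4.41], [0.16, 1.93], [-2.52, 2.52]. Speed limits (rad/s): [1.89, 1.89, 2.39, 2.39, 3.01, 3.01, 3.01].

INTERFACE

Orientations are given as [roll, pitch, yaw] about the fixed x, y, z axes, in that order (R = Rz(yaw) Ry(pitch) Rx(roll)).
In Python, from workcell import observe, grab_frame, camera_info, bot, nets gives the robot as it stands.
- The arm moves only by the tool jog_arm, never from a script. Its argument "commands" is a list of rows, each a list of 6 numbers: the shift along the tool's x, y, z in mm, then the turn, a rotation vector about the tool's x, y, z in rad. A call has 1 to 20 rows; each row shifts and turns the pose as measured when the row begins, along the tool's axes as they then stand; what a row does not reach is not made up. A row lasts 1/10 s, in which the tool goes at most 50 mm and 8.59 degrees, less where a joint would pass 70% of its speed; a pose out of reach is approached as far as the arm can. A call is refused whole if a number of a shift passes 50 or a number of a turn 0.15, either way. A call with a gripper value outside its range is refused whole. "gripper" is the closure in counts, from 0 (fully open) to 255 (shut), set as the call begins (left out, the last holds). The fingers move at their own pace and stop on an object; "newtons" is the grip in N (left out, the last holds). Time passes only in rows, so rows that do not move let the fingers close. It gives the time, the measured TCP pose, the force and the opening at its end, in the units of the state.
- observe(): the state, without advancing time (a new reading comes with each control period).
- grab_frame(name): name is "scene" or "top" or "wrist"; returns the picture (384x512x3 uint8, red, green, blue); there is no depth.
- camera_info(name): a dict with "fov_y" (degrees; the focal length in pixels is half the picture's height over the tangent of half this angle, whatever the lens; pixels are square), "cx", "cy" (the principal point, pixels), "distortion" ([k1, k2, p1, p2, k3] as OpenCV has them; the pictures are not rectified), "R" (3x3) and "t" (3): a world point X has camera coordinates R X + t; the wrist camera has in their place "tool_from_camera" (4x4, takes a point from camera to tool coordinates, whose origin is the TCP and whose axes are the tool frame's). Camera axes: x right, y down, z forward; pixel columns grow to the right and rows downward; lengths in m; the calibration is good to about 2 mm. A picture is of the moment at which its call begins: read the wrist's pose just before it. camera_info takes no time and is no camera call.
- bot.job_done(): hands the job in, once; it reports no verdict.
Trained networks look in the newest picture that a camera, given by its name, has taken for a name from the list of things; names that differ only in an ending like _2 or _b are one class to them, and where a whole thing is asked for, a point or a joint stands for the part that bears it (a point fixed in the world has none). Each returns a list of dicts, best first, with "p" (0 to 1); they miss things now and then, are a little off and sometimes report something else, mostly with a low value. They report only what shows in the picture. A call takes as long as a camera call. They do not tell look-alikes from the thing itself.
- nets.find_in(camera, name): "rect" ([left, top, right, bottom] in pixels, round what is visible of it).
- nets.silhouettes(camera, name): "mask" (384x512 bool, what is visible of it) and "rect" ([left, top, right, bottom] in pixels, round what is visible of it).
- nets.pinpoint(camera, name): "location" ([column, row] in pixels: a listed point, or the origin of a listed thing).
The state is a dict: "clock": time; "qpos": joint angles; "qd": joint speeds; "joint_efforts": joint torques, N m; "position": TCP position; "tool_rot": TCP orientation; "force": force on the tool from outside, world axes, zero at the start; "moment": the same for the moment, N m; "grip_width": finger opening in m.
Only numpy, scipy, OpenCV 4.12 (cv2) and the standard library are available. Lean on these libraries where they do the work, as an engineer would, in place of code of your own. Each camera call takes 0.05 s, during which the arm holds its last target.

TASK

Load the water sampler's filter magazine: take the two middle-sized white filter holders (50 mm across) and press them into the top of the magazine one at a time, so that the spring lips have snapped closed above the first before the second is brought to it. At the end both lie flat in the magazine beneath the closed lips, one on the other.

Things in the scene. Friction and masses are not known exactly. Their poses are not given: they have to be found in the camera images.
- holder_a: round white plastic filter holder, a flat disc 50 mm in diameter, 24 mm thick, about 60 g, lying flat; grey seam round its rim. One of two alike, the middle size: a 72 mm and a 32 mm disc of the same make and thickness lie about too and do not belong in the magazine. Origin: centre of its underside, z up
- holder_b: the other 50 mm holder, just like holder_a, origin and axes likewise. A holder set in the magazine's mouth rests on the lips, underside 87 mm above the table; it can be pressed in (about 15 N if centred) while held in the fingers or let go and pressed on top with closed fingers. The second holder pushes the first 24 mm deeper
- magazine: fixed metal magazine; origin: centre of its 130 x 100 mm base's underside, on the well's axis, z up. Well open on top, 54 mm across between 4 posts, flared at the top (99 mm high; takes a holder up to 5 mm off centre). Its +y and -y sides are open, 36 mm wide gaps: fingers holding a disc across y can go down with it. At +x and -x stand blue columns, each with a steel lip reaching in to 19.5 mm from the axis, 85 mm above the table
- lip (a joint): angle (rad) of the two linked lips: 0 = closed (level), growing as a holder folds them down, about 1.0 as it passes; a spring shuts them. Inside, a black sprung platform starts just under the lips and yields 64 mm. With a holder's top pressed 13 mm below lip height (to 72 mm above the table) the lips snap shut over it; let go, it rises to the lips (top 83.5, underside 59.5 mm)
Not all that is in view belongs to the job. What is shaped like the holder_a but blue or brown is not meant. There is more than one size of the magazine; the job needs the smaller.

How it is judged:
By the outcome, as a careful person would: the job done as asked, in the order asked, and still so for the second after the job is handed in, with the robot touching nothing.
It also fails if it takes over 56 s, if anything falls off the work surface, if the arm or the gripper's body presses on something with over 40 N, if the wrist force passes 120 N, or if a joint passes its speed limit or range.

## Working session

There is one attempt and no reset: what is moved stays moved. The work goes in short steps, Python scripts to look and compute and a tool call to move; the robot and the scene stay as the last step left them, time stands still between calls to the robot, and variables do not carry over. Pictures are saved under pics/ and viewed, and the job is handed in when it is done.

Besides the shell and the picture viewer there is one more tool, called as name(argument=value, ...), one argument or row to a line, values as JSON. jog_arm: Moves the arm, as the interface text tells. Its arguments: {"type":"object","properties":{"commands":{"type":"array","items":{"type":"array","items":{"type":"number"}}},"gripper":{"type":"number"},"newtons":{"type":"number"}},"required":["commands"]}

```bash
mkdir -p pics; ls; python3 - <<'E'
from workcell import observe, grab_frame, camera_info, bot, nets
import cv2
s=observe()
for k in s: print(k,s[k])
print(bot.tip_extent,[a for a in dir(bot) if a[0]!='_'])
for c in ("scene","top","wrist"):
    cv2.imwrite(f"pics/{c}0.png",grab_frame(c)[:,:,::-1]); print(c,camera_info(c))
E
```

```text
pics
clock 0.0
qpos [ 1.05780317  0.52202005 -0.03633058  1.59999043  0.02119507  1.02112176
 -0.11278978]
qd [ 5.96555737e-04 -1.71571461e-03  1.51247204e-03 -2.15766188e-05
  1.12029631e-03  8.02812112e-04  5.13495762e-04]
joint_efforts [ 1.47070237e-03 -9.27110767e+01  1.98115312e+00 -3.69929767e+01
  1.80377037e-02  8.09501245e-03  3.37025358e-05]
position [ 0.26762068 -0.56444337  0.24172823]
tool_rot [-1.50377936  1.56964156  2.08060656]
force [ 0.06223974 -0.15601663  0.19595943]
moment [-0.0028172  -0.02185172  0.0216817 ]
grip_width 0.08553718146914742
0.011 ['IKError', 'job_done', 'tip_extent']
scene {'fov_y': 53.480902552973035, 'cx': 252.66671633030006, 'cy': 195.30662575868152, 'distortion': array([-0.11495575,  0.        ,  0.        ,  0.        ,  0.        ]), 'R': array([[ 0.21419467,  0.97678397, -0.00370328],
       [ 0.65196035, -0.14578665, -0.74410615],
       [-0.72737085,  0.15696918, -0.66805114]]), 't': array([-0.12503629, -0.27926328,  1.2933411 ])}
top {'fov_y': 56.09742445234146, 'cx': 255.66917110775378, 'cy': 192.07662660251606, 'distortion': array([0.03453932, 0.        , 0.        , 0.        , 0.        ]), 'R': array([[ 2.70600691e-03, -9.99996276e-01, -3.53837925e-04],
       [-9.92110648e-01, -2.64031894e-03, -1.25337511e-01],
       [ 1.25336110e-01,  6.90210544e-04, -9.92114098e-01]]), 't': array([-0.01634391,  0.50666854,  0.68970012])}
wrist {'fov_y': 62.19706750078803, 'cx': 251.57553295314816, 'cy': 191.82407565739464, 'distortion': array([-0.00643731,  0.        ,  0.        ,  0.        ,  0.        ]), 'tool_from_camera': array([[-3.97430170e-04, -3.10442821e-01,  9.50591972e-01,
        -1.31084531e-01],
       [ 9.99999915e-01, -2.27793496e-04,  3.43694551e-04,
        -2.84260657e-04],
       [ 1.09841162e-04,  9.50592028e-01,  3.10442885e-01,
        -8.03992247e-02],
       [ 0.00000000e+00,  0.00000000e+00,  0.00000000e+00,
         1.00000000e+00]])}
```

View pics/scene0.png

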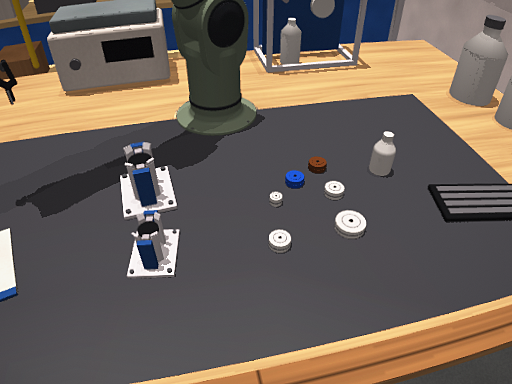

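View pics/top0.png

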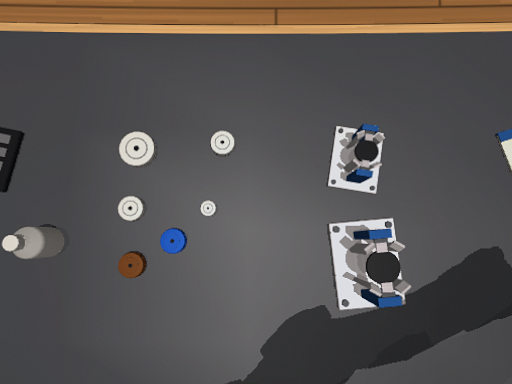

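View pics/wrist0.png

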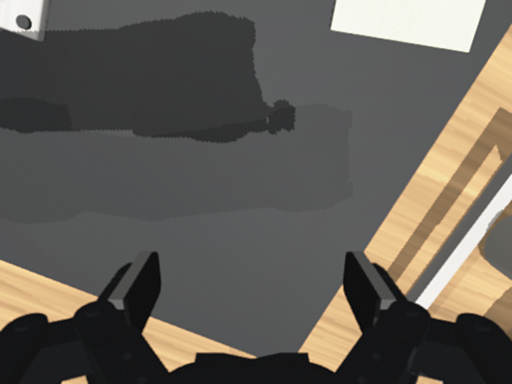

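```bash
cat > h.py <<'E'
from workcell import observe, grab_frame, camera_info, bot, nets
import cv2, numpy as np
from scipy.spatial.transform import Rotation as Rn
def cam(c):
    i=camera_info(c); f=192/np.tan(np.radians(i['fov_y'])/2)
    K=np.array([[f,0,i['cx']],[0,f,i['cy']],[0,0,1]]); 
    if 'R' in i: return K,i['distortion'],i['R'],i['t']
    s=observe(); Rt=Rn.from_euler('xyz',s['tool_rot']).as_matrix()
    T=i['tool_from_camera']; Rc=Rt@T[:3,:3]; p=Rt@T[:3,3]+s['position']
    return K,i['distortion'],Rc.T,-Rc.T@p
def toworld(c,uv,z,C=None):
    K,D,R,t=C or cam(c)
    n=cv2.undistortPoints(np.array(uv,float).reshape(-1,1,2),K,D).reshape(-1,2)
    d=np.c_[n,np.ones(len(n))]@R; o=-R.T@t
    return o+d*((z-o[2])/d[:,2])[:,None]
def proj(c,X,C=None):
    K,D,R,t=C or cam(c)
    return cv2.projectPoints(np.array(X,float).reshape(-1,1,3),cv2.Rodrigues(R)[0],t,K,D)[0].reshape(-1,2)
def rd(n): return cv2.imread(f"pics/{n}.png")
def totool(dw):
    Rt=Rn.from_euler('xyz',observe()['tool_rot']).as_matrix(); return Rt.T@np.array(dw)
E
python3 - <<'E'
from h import *
im=rd('top0'); 
for box,nm in (((205,125,240,160),'A'),((110,190,150,226),'B'),((115,128,160,170),'big'),((196,196,220,220),'small')):
    a,b,c,d=box; g=im[b:d,a:c].min(2); m=(g>110).astype(np.uint8)
    cs,_=cv2.findContours(m,cv2.RETR_EXTERNAL,cv2.CHAIN_APPROX_NONE); k=max(cs,key=cv2.contourArea)
    p=k.reshape(-1,2)+[a,b]; w=toworld('top',p,0.02)
    (cx,cy),r=cv2.minEnclosingCircle(w[:,:2].astype(np.float32)); print(nm,w.mean(0),(cx,cy),r)
for n in ('holder_a','magazine','lip'):
  for c in ('top','scene'):
    if n!='lip': print(n,c,[(round(q['p'],2),np.round(q['location'],1),toworld(c,q['location'],0)[0].round(4)) for q in nets.pinpoint(c,n)])
cv2.imwrite('pics/topmag.png',cv2.resize(im[110:320,310:420],None,fx=5,fy=5,interpolation=cv2.INTER_CUBIC)[:600])
sc=rd('scene0'); cv2.imwrite('pics/scmag.png',cv2.resize(sc[130:290,100:200],None,fx=3.7,fy=3.7,interpolation=cv2.INTER_CUBIC))
E
```

```text
A [0.6124247  0.05459337 0.02      ] (0.6129124760627747, 0.05499580502510071) 0.02562522701919079
B [0.47534877 0.23833524 0.02      ] (0.47573646903038025, 0.23849061131477356) 0.02535967342555523
big [0.59892363 0.23153974 0.02      ] (0.5988142490386963, 0.23139484226703644) 0.03673069551587105
small [0.47633417 0.08221281 0.02      ] (0.47592687606811523, 0.08271294087171555) 0.016578309237957
holder_a top [(0.87, array([133.7, 262.9]), array([0.3651, 0.2323, 0.    ])), (0.86, array([133.7, 211.8]), array([0.4689, 0.2373, 0.    ])), (0.81, array([220.3, 145.3]), array([0.6107, 0.0605, 0.    ])), (0.6, array([174.3, 238.6]), array([0.414 , 0.1519, 0.    ])), (0.31, array([353.4, 160.7]), array([ 0.578 , -0.2209,  0.    ]))]
holder_a scene [(0.83, array([277.7, 244.7]), array([0.6108, 0.0519, 0.    ])), (0.63, array([330.8, 188.8]), array([0.4555, 0.239 , 0.    ])), (0.61, array([294.5, 181.9]), array([ 0.4075,  0.1536, -0.    ])), (0.5, array([315.1, 168.5]), array([0.3639, 0.2274, 0.    ]))]
magazine top [(0.95, array([364.9, 259.7]), array([ 0.3727, -0.2375,  0.    ])), (0.72, array([355.9, 159.2]), array([ 0.5812, -0.2262,  0.    ]))]
magazine scene [(0.93, array([154.8, 255.2]), array([ 0.5823, -0.2216,  0.    ])), (0.7, array([146.1, 194.8]), array([ 0.373 , -0.2383,  0.    ]))]
```

View pics/topmag.png

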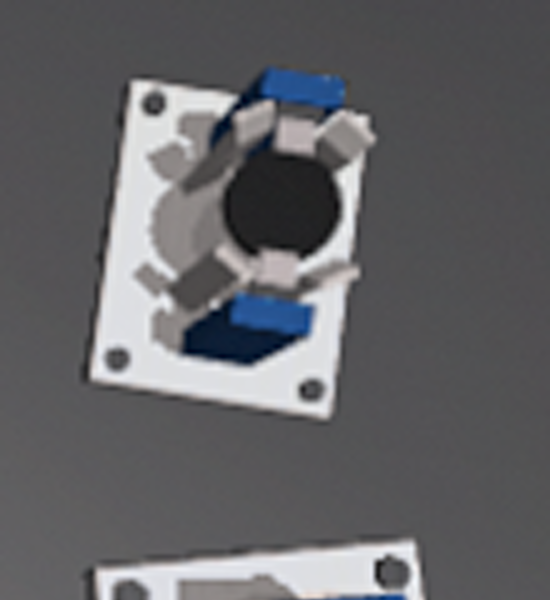

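View pics/scmag.png

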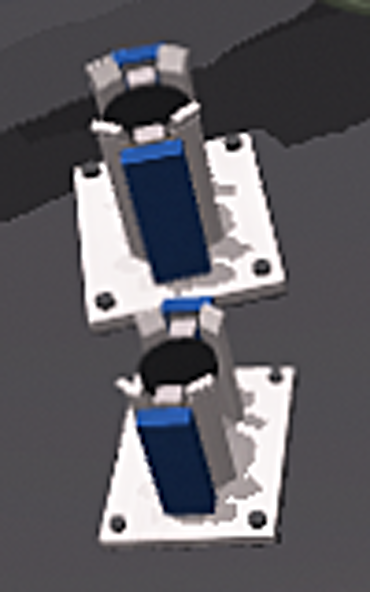

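```bash
python3 - <<'E'
from h import *
from scipy.optimize import least_squares
top=np.array([[133,80],[92,380],[330,418]])/5+[310,110]-0.4
sc=np.array([[103,541],[274,543],[296,368]])/3.7+[100,130]-0.36
# top: TL=+x,+y ; BL=-x,+y ; BR=-x,-y.   scene: bottom-left: +x -y? 
sx=.065;sy=.05
Xt=np.array([[sx,sy],[-sx,sy],[-sx,-sy]]); Xs=np.array([[sx,-sy],[sx,sy],[-sx,sy]])
def w(P,q): 
    c,s=np.cos(q[2]),np.sin(q[2]); return np.c_[P@np.array([[c,s],[-s,c]])+q[:2],np.full(len(P),q[3])]
Ct=cam('top');Cs=cam('scene')
f=lambda q:np.r_[(proj('top',w(Xt,q),Ct)-top).ravel(),(proj('scene',w(Xs,q),Cs)-sc).ravel()]
r=least_squares(f,[.58,-.225,-.15,.008]);print(r.x,r.fun.round(2))
print(toworld('top',np.vstack([top]),.008))
# black platform + lips in top
q=r.x
im=rd('top0');g=im[135:170,350:385].max(2);m=(g<45).astype(np.uint8)
cs,_=cv2.findContours(m,cv2.RETR_EXTERNAL,cv2.CHAIN_APPROX_NONE);k=max(cs,key=cv2.contourArea);p=k.reshape(-1,2)+[350,135]
ww=toworld('top',p,.083);print('disc',cv2.minEnclosingCircle(ww[:,:2].astype(np.float32)),ww.mean(0))
lips=np.array([[295,135],[277,267]])/5+[310,110]-.4
L=toworld('top',lips,.085);print('lips',L,L.mean(0),np.arctan2(*(L[0]-L[1])[[1,0]]))
E
```

```text
[ 0.5797933  -0.22215538 -0.15960725  0.00861965] [-0.68 -0.19 -1.03 -0.01 -0.32  0.14 -1.34  0.92 -0.01 -1.27 -0.79  0.34]
[[ 0.65170137 -0.18467447  0.008     ]
 [ 0.52364381 -0.16471377  0.008     ]
 [ 0.50805151 -0.26206329  0.008     ]]
disc ((0.5800215005874634, -0.2211061418056488), 0.022160176187753677) [ 0.5796047  -0.22162624  0.083     ]
lips [[ 0.60581917 -0.22730719  0.085     ]
 [ 0.55523878 -0.21891549  0.085     ]] [ 0.58052898 -0.22311134  0.085     ] -0.16441055062190263
```

```bash
cat >> h.py <<'E'
def plan(target,yaw=-0.16,flip=None):
    """print tool-frame shift (mm) to target and turn rotvec to make tool x down, y along +-mag y"""
    s=observe(); Rt=Rn.from_euler('xyz',s['tool_rot']).as_matrix()
    d=Rt.T@(np.array(target)-s['position'])*1000
    yv=np.array([-np.sin(yaw),np.cos(yaw),0]); xv=np.array([0,0,-1.])
    best=None
    for sg in (1,-1):
        y=sg*yv; G=np.c_[xv,y,np.cross(xv,y)]
        r=Rn.from_matrix(Rt.T@G).as_rotvec()
        print('flip',sg,'turn',r.round(4),end=' | ')
    print('\npos',s['position'].round(4),'yaxis',Rt[:,1].round(3),'zaxis',Rt[:,2].round(3),'q7',s['qpos'].round(2),'t',s['clock'],'w',round(s['grip_width'],4),'F',s['force'].round(1))
    print('shift tool mm',d.round(1))
E
python3 - <<'E'
from h import *
plan([.6127,.0548,.14])
E
```

```text
flip 1 turn [-2.5388e+00 -4.0000e-04  2.0000e-04] | flip -1 turn [6.028e-01 1.000e-04 3.000e-04] | 
pos [ 0.2677 -0.5647  0.2421] yaxis [ 0.428 -0.904 -0.   ] zaxis [-0.904 -0.428  0.   ] q7 [ 1.06  0.52 -0.04  1.6   0.02  1.02 -0.11] t 0.35 w 0.0854 F [-0.2  1.   0.4]
shift tool mm [ 102.3 -411.9 -577.1]
```

```bash
cat >> h.py <<'E'
def rows(target,turn,n,trows=None):
    s=observe(); Rt=Rn.from_euler('xyz',s['tool_rot']).as_matrix(); d=(np.array(target)-s['position'])*1000/n
    for i in range(n):
        a=turn/n; print([int(round(v)) for v in Rt.T@d]+[round(a,3),0,0],end=',')
        Rt=Rt@Rn.from_rotvec([a,0,0]).as_matrix()
    print()
E
python3 - <<'E'
from h import *
rows([.6127,.0548,.2],-2.539,20)
E
```

```text
[2, -21, -29, -0.127, 0, 0],[2, -17, -31, -0.127, 0, 0],[2, -13, -33, -0.127, 0, 0],[2, -8, -34, -0.127, 0, 0],[2, -4, -35, -0.127, 0, 0],[2, 1, -35, -0.127, 0, 0],[2, 5, -35, -0.127, 0, 0],[2, 9, -34, -0.127, 0, 0],[2, 14, -33, -0.127, 0, 0],[2, 18, -31, -0.127, 0, 0],[2, 21, -28, -0.127, 0, 0],[2, 25, -25, -0.127, 0, 0],[2, 28, -22, -0.127, 0, 0],[2, 30, -18, -0.127, 0, 0],[2, 32, -14, -0.127, 0, 0],[2, 34, -10, -0.127, 0, 0],[2, 35, -6, -0.127, 0, 0],[2, 35, -1, -0.127, 0, 0],[2, 35, 3, -0.127, 0, 0],[2, 35, 8, -0.127, 0, 0],
```

jog_arm(
  commands=[
    [2, -21, -29, -0.127, 0, 0],
    [2, -17, -31, -0.127, 0, 0],
    [2, -13, -33, -0.127, 0, 0],
    [2, -8, -34, -0.127, 0, 0],
    [2, -4, -35, -0.127, 0, 0],
    [2, 1, -35, -0.127, 0, 0],
    [2, 5, -35, -0.127, 0, 0],
    [2, 9, -34, -0.127, 0, 0],
    [2, 14, -33, -0.127, 0, 0],
    [2, 18, -31, -0.127, 0, 0],
    [2, 21, -28, -0.127, 0, 0],
    [2, 25, -25, -0.127, 0, 0],
    [2, 28, -22, -0.127, 0, 0],
    [2, 30, -18, -0.127, 0, 0],
    [2, 32, -14, -0.127, 0, 0],
    [2, 34, -10, -0.127, 0, 0],
    [2, 35, -6, -0.127, 0, 0],
    [2, 35, -1, -0.127, 0, 0],
    [2, 35, 3, -0.127, 0, 0],
    [2, 35, 8, -0.127, 0, 0],
  ],
  gripper=0,
  newtons=80,
)

```text
clock: 2.35
position: [0.5935, 0.0864, 0.2003]
tool_rot: [-1.017, 1.564, -1.084]
force: [-0.0, -0.8, 0.1]
grip_width: 0.0853
```

```bash
python3 - <<'E'
from h import *
plan([.6127,.0548,.014])
C=cam('wrist')
im=grab_frame('wrist')[:,:,::-1].copy()
cv2.imwrite('pics/w1.png',im)
print(proj('wrist',[.6127,.0548,.024],C))
E
```

```text
flip 1 turn [0.093  0.0039 0.0057] | flip -1 turn [-3.0486 -0.0087  0.0059] | 
pos [0.5935 0.0864 0.2003] yaxis [ 0.067  0.998 -0.006] zaxis [ 0.998 -0.067  0.004] q7 [ 0.26  0.63 -0.76  1.69  0.5   1.03  0.84] t 2.35 w 0.0853 F [-0.  -0.8  0.1]
shift tool mm [186.6 -29.1  20.6]
[[222.34868798 191.12790784]]
```

View pics/w1.png

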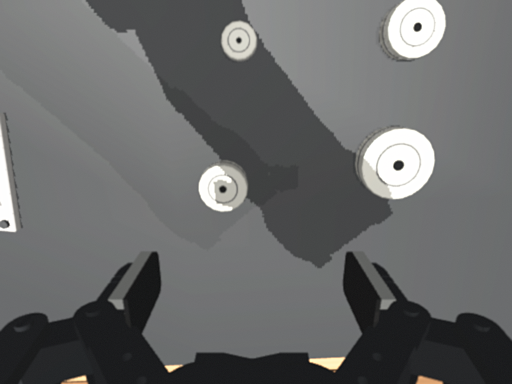

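```bash
python3 - <<'E'
from h import *
def ell(n,box,thr=150):
    im=rd(n);a,b,c,d=box;m=(im[b:d,a:c].min(2)>thr).astype(np.uint8)
    cs,_=cv2.findContours(m,cv2.RETR_EXTERNAL,cv2.CHAIN_APPROX_NONE);k=max(cs,key=cv2.contourArea)
    k=cv2.convexHull(k); p=k.reshape(-1,2)+[a,b]; return p
for n,c,box in (('top0','top',(205,125,240,160)),('w1','wrist',(190,150,255,216)),('scene0','scene',(262,222,296,256))):
    for thr in (120,170,200):
        p=ell(n,box,thr); w=toworld(c,p,.024)[:,:2].astype(np.float32); print(c,thr,cv2.minEnclosingCircle(w),cv2.fitEllipse(w)[:2])
print(toworld('wrist',[223,188.5],.022),toworld('top',[222.5,142.5],.022))
E
```

```text
top 120 ((0.6117588877677917, 0.054800618439912796), 0.025048403069376945) ((0.611623227596283, 0.054466426372528076), (0.048608627170324326, 0.04953905567526817))
top 170 ((0.6115034222602844, 0.05468028411269188), 0.02407841943204403) ((0.6113356351852417, 0.054739609360694885), (0.047330550849437714, 0.04770854488015175))
top 200 ((0.6114222407341003, 0.054796312004327774), 0.02333223819732666) ((0.6113746762275696, 0.05472113564610481), (0.04456633701920509, 0.046395815908908844))
wrist 120 ((0.6108806729316711, 0.06147519499063492), 0.026390427723526955) ((0.6109089255332947, 0.06196001544594765), (0.049858372658491135, 0.051997266709804535))
wrist 170 ((0.6114127039909363, 0.06168904900550842), 0.02477188967168331) ((0.6115572452545166, 0.061492662876844406), (0.047288358211517334, 0.04864313453435898))
wrist 200 ((0.6114387512207031, 0.06218349188566208), 0.02461770363152027) ((0.6125747561454773, 0.05726640298962593), (0.03600260615348816, 0.04918404296040535))
scene 120 ((0.6106812953948975, 0.055113427340984344), 0.02611108310520649) ((0.6106780171394348, 0.05499149113893509), (0.049264468252658844, 0.051517974585294724))
scene 170 ((0.6112385988235474, 0.054546087980270386), 0.02462427131831646) ((0.6111639142036438, 0.05469200760126114), (0.048249244689941406, 0.048994045704603195))
scene 200 ((0.6109339594841003, 0.05458001047372818), 0.024393899366259575) ((0.6109146475791931, 0.054614678025245667), (0.04770125448703766, 0.047861043363809586))
[[0.61211102 0.06278557 0.022     ]] [[0.6109143  0.05376233 0.022     ]]
```

```bash
python3 - <<'E'
from h import *
plan([.6113,.0547,.014])
im=rd('top0');
for n,c,a in (('top0','top',(110,190,150,226)),('scene0','scene',(320,177,350,202))):
  im=rd(n)
  for thr in (120,170):
    m=(im[a[1]:a[3],a[0]:a[2]].min(2)>thr).astype(np.uint8)
    k=max(cv2.findContours(m,0,1)[0],key=cv2.contourArea);w=toworld(c,cv2.convexHull(k).reshape(-1,2)+[a[0],a[1]],.024)[:,:2].astype(np.float32);print(c,cv2.minEnclosingCircle(w),cv2.fitEllipse(w)[:2])
E
```

```text
flip 1 turn [0.1069 0.0041 0.0017] | flip -1 turn [-3.0347e+00 -2.6000e-03  6.3000e-03] | 
pos [0.5946 0.0928 0.2003] yaxis [ 0.053  0.999 -0.002] zaxis [ 0.999 -0.053  0.004] q7 [ 0.25  0.63 -0.76  1.68  0.5   1.03  0.84] t 2.4 w 0.0854 F [-5.2  5.7 -2.4]
shift tool mm [186.4 -36.7  18. ]
top ((0.47518283128738403, 0.23746436834335327), 0.02523108944296837) ((0.47521504759788513, 0.23705992102622986), (0.049085404723882675, 0.04996383190155029))
top ((0.47561293840408325, 0.2369619905948639), 0.024006275460124016) ((0.4751817286014557, 0.23692578077316284), (0.04673859849572182, 0.047650981694459915))
scene ((0.47537901997566223, 0.2376907616853714), 0.025414295494556427) ((0.4751283824443817, 0.23743879795074463), (0.04938792437314987, 0.05032442882657051))
scene ((0.47559794783592224, 0.23743388056755066), 0.024755101650953293) ((0.47539716958999634, 0.2373097538948059), (0.04802175238728523, 0.04908211901783943))
```

jog_arm(
  commands=[
    [20, -9, 4.5, 0.027, 0, 0],
    [20, -9, 4.5, 0.027, 0, 0],
    [20, -9, 4.5, 0.027, 0, 0],
    [20, -9, 4.5, 0.026, 0, 0],
    [15, 0, 0, 0, 0, 0],
    [10, 0, 0, 0, 0, 0],
    [0, 0, 0, 0, 0, 0],
    [0, 0, 0, 0, 0, 0],
  ],
)

```text
clock: 3.2
position: [0.6108, 0.0592, 0.0916]
tool_rot: [0.256, 1.566, 0.1]
force: [0.3, -0.1, -0.2]
grip_width: 0.0855
```

```bash
python3 - <<'E'
from h import *
plan([.6113,.0547,.014])
C=cam('wrist')
im=grab_frame('wrist')[:,:,::-1].copy()
cv2.imwrite('pics/w2.png',im)
print(proj('wrist',[.6113,.0547,.024],C))
E
```

```text
flip 1 turn [ 0.0041  0.0048 -0.0013] | flip -1 turn [-3.1375e+00  2.0000e-03  7.6000e-03] | 
pos [0.6108 0.0592 0.0916] yaxis [0.155 0.988 0.001] zaxis [ 0.988 -0.155  0.005] q7 [ 0.24  0.77 -0.65  1.72  0.6   0.85  0.73] t 3.2 w 0.0855 F [ 0.3 -0.1 -0.2]
shift tool mm [77.6 -4.4  0.8]
[[244.08913985 213.2099391 ]]
```

View pics/w2.png

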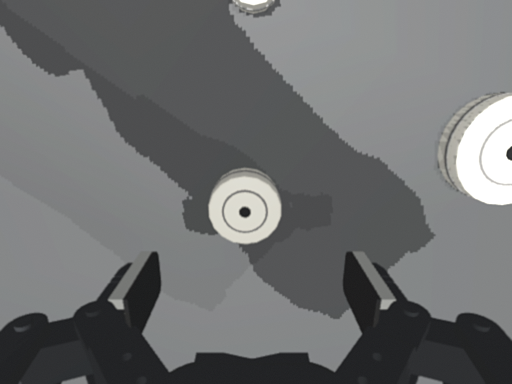

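jog_arm(
  commands=[
    [25, -2.5, 0, 0.004, 0.004, 0],
    [25, -2, 0, 0, 0, 0],
    [18, 0, 0, 0, 0, 0],
    [6, 0, 0, 0, 0, 0],
    [0, 0, 0, 0, 0, 0],
    [0, 0, 0, 0, 0, 0],
  ],
)

```text
clock: 3.85
position: [0.6134, 0.0569, 0.0204]
tool_rot: [0.43, 1.562, 0.272]
force: [-0.5, 0.7, 0.2]
grip_width: 0.0852
```

```bash
python3 - <<'E'
from h import *
plan([.6113,.0547,.014])
E
```

```text
flip 1 turn [ 0.0019  0.0081 -0.0037] | flip -1 turn [-3.1396  0.0058  0.0126] | 
pos [0.6134 0.0569 0.0204] yaxis [0.157 0.988 0.004] zaxis [ 0.988 -0.157  0.008] q7 [ 0.2   0.87 -0.59  1.74  0.68  0.74  0.67] t 3.85 w 0.0852 F [-0.5  0.7  0.2]
shift tool mm [ 6.4 -2.5 -1.8]
```

jog_arm(
  commands=[
    [6, -2.5, -2, 0.002, 0.008, -0.004],
    [0, 0, 0, 0, 0, 0],
    [0, 0, 0, 0, 0, 0],
  ],
)

```text
clock: 4.15
position: [0.612, 0.0547, 0.0159]
tool_rot: [-0.02, 1.569, -0.181]
force: [-0.7, -0.6, 0.2]
grip_width: 0.0852
```

jog_arm(
  commands=[
    [0, 0, 0, 0, 0, 0],
    [0, 0, 0, 0, 0, 0],
    [0, 0, 0, 0, 0, 0],
    [0, 0, 0, 0, 0, 0],
    [0, 0, 0, 0, 0, 0],
    [0, 0, 0, 0, 0, 0],
    [0, 0, 0, 0, 0, 0],
    [0, 0, 0, 0, 0, 0],
  ],
  gripper=255,
  newtons=80,
)

```text
clock: 4.95
position: [0.6123, 0.0548, 0.0171]
tool_rot: [0.003, 1.568, -0.158]
force: [-0.1, 0.7, -0.1]
grip_width: 0.0474
```

```bash
python3 - <<'E'
from h import *
plan([.58,-.2225,.2])
C=cam('wrist')
im=grab_frame('wrist')[:,:,::-1].copy()
cv2.imwrite('pics/w3.png',im)
print(proj('wrist',[.6113,.0547,.024],C))
E
```

```text
flip 1 turn [-0.0006  0.0029 -0.    ] | flip -1 turn [ 3.141  -0.     -0.0046] | 
pos [0.6123 0.0548 0.0171] yaxis [0.16  0.987 0.   ] zaxis [ 0.987 -0.16   0.003] q7 [ 0.2   0.87 -0.58  1.74  0.68  0.74  0.67] t 4.95 w 0.0474 F [-0.1  0.7 -0.1]
shift tool mm [-182.8 -278.9   13. ]
[[249.66288707 271.58629708]]
```

View pics/w3.png

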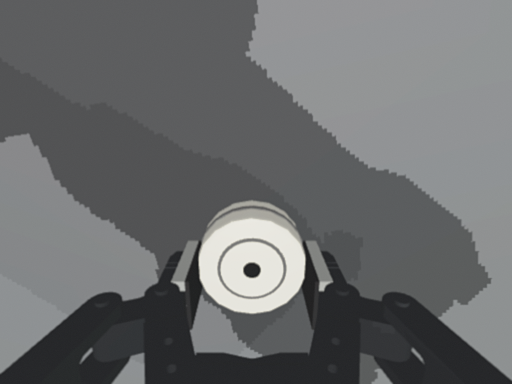

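```bash
cat >> h.py <<'E'
def disc_in_tool(uv,toolx):
    i=camera_info('wrist');K,D,_,_=cam('wrist');T=i['tool_from_camera']
    n=cv2.undistortPoints(np.array(uv,float).reshape(-1,1,2),K,D).reshape(2)
    d=T[:3,:3]@np.r_[n,1]; return T[:3,3]+d*(toolx-T[0,3])/d[0]
E
python3 - <<'E'
from h import *
print(disc_in_tool([252,269.5],-.0075))
im=rd('w3');m=(im.min(2)>190).astype(np.uint8);m[:,:195]=0;m[:,308:]=0
k=max(cv2.findContours(m,0,1)[0],key=cv2.contourArea);print(cv2.minEnclosingCircle(k),cv2.fitEllipse(cv2.convexHull(k)))
print(disc_in_tool(cv2.fitEllipse(cv2.convexHull(k))[0],-.0069))
E
```

```text
[-0.0075      0.00082556 -0.00246058]
((251.5, 264.6363525390625), 53.20570755004883) ((251.45779418945312, 265.1731262207031), (94.48290252685547, 106.8198471069336), 89.77745056152344)
[-0.0069      0.00058477 -0.00428535]
```

jog_arm(
  commands=[
    [-30, 0, 0, 0, 0, 0],
    [-40, 0, 0, 0, 0, 0],
    [-40, -10, 0, 0, 0, 0],
    [-40, -30, 0, 0, 0, 0],
    [-30, -40, 3, 0, 0, 0],
    [0, -45, 3, 0, 0, 0],
    [0, -45, 3, 0, 0, 0],
    [0, -45, 2, 0, 0, 0],
    [0, -40, 2, 0, 0, 0],
    [0, -20, 0, 0, 0, 0],
    [0, -5, 0, 0, 0, 0],
    [0, 0, 0, 0, 0, 0],
    [0, 0, 0, 0, 0, 0],
  ],
)

```text
clock: 6.3
position: [0.5785, -0.232, 0.2041]
tool_rot: [-0.17, 1.568, -0.326]
force: [0.1, -0.2, -0.5]
grip_width: 0.0474
```

```bash
python3 - <<'E'
from h import *
plan([.58,-.2225,.125])
C=cam('wrist')
im=grab_frame('wrist')[:,:,::-1].copy()
cv2.imwrite('pics/w4.png',im)
im=grab_frame('scene')[:,:,::-1].copy()
cv2.imwrite('pics/s4.png',im)
print(proj('wrist',[.58,-.2225,.085],C))
E
```

```text
flip 1 turn [0.0038 0.0025 0.0004] | flip -1 turn [-3.1378e+00 -7.0000e-04  3.9000e-03] | 
pos [ 0.5785 -0.232   0.2041] yaxis [ 0.156  0.988 -0.   ] zaxis [ 0.988 -0.156  0.002] q7 [ 0.76  0.65 -0.72  1.62  0.48  1.06  1.31] t 6.3 w 0.0474 F [ 0.1 -0.2 -0.5]
shift tool mm [79.1  9.6 -0.2]
[[262.60675247 188.4948921 ]]
```

View pics/w4.png

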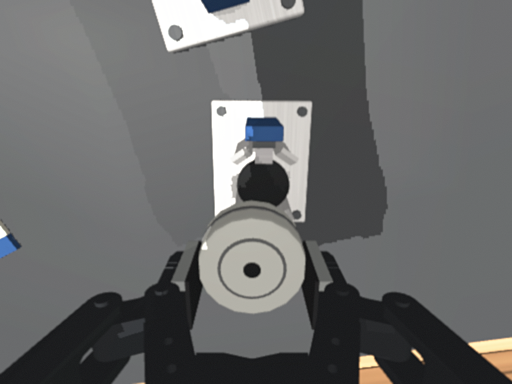

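View pics/s4.png

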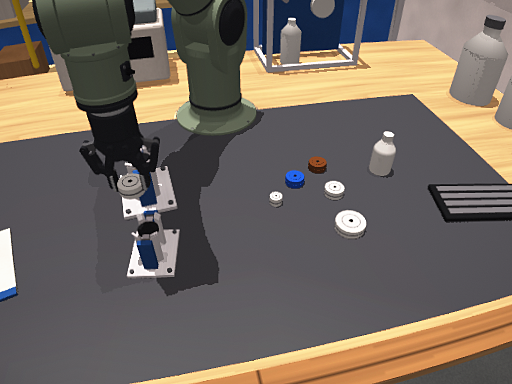

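```bash
python3 - <<'E'
from h import *
plan([.58,-.2225,.125])
C=cam('wrist')
c,s=np.cos(-.16),np.sin(-.16)
for z in (0.008,):
  P=[[.58+c*a-s*b,-.2225+s*a+c*b,z] for a,b in ((-.065,.05),(-.065,-.05),(.065,.05),(.065,-.05))]
  print(proj('wrist',P,C))
im=rd('w4');cv2.imwrite('pics/w4z.png',cv2.resize(im[85:235,195:325],None,fx=4,fy=4,interpolation=cv2.INTER_CUBIC))
E
```

```text
flip 1 turn [0.0048 0.0026 0.0004] | flip -1 turn [-3.1368e+00 -7.0000e-04  4.1000e-03] | 
pos [ 0.5787 -0.2316  0.2042] yaxis [ 0.155  0.988 -0.   ] zaxis [ 0.988 -0.155  0.003] q7 [ 0.76  0.65 -0.72  1.62  0.48  1.06  1.31] t 6.4 w 0.0475 F [ 0.4  0.1 -0.3]
shift tool mm [79.2  9.2 -0.3]
[[311.13561407 102.54268444]
 [210.20676607 102.04210082]
 [303.82021494 223.1412786 ]
 [214.37469274 222.72790142]]
```

View pics/w4z.png

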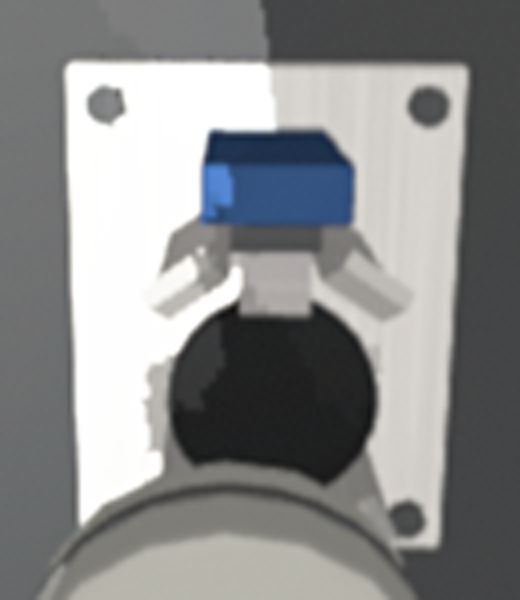

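```bash
python3 - <<'E'
from h import *
plan([.5814,-.2227,.13])
E
```

```text
flip 1 turn [0.0048 0.0026 0.0004] | flip -1 turn [-3.1368e+00 -7.0000e-04  4.1000e-03] | 
pos [ 0.5787 -0.2316  0.2042] yaxis [ 0.155  0.988 -0.   ] zaxis [ 0.988 -0.155  0.003] q7 [ 0.76  0.65 -0.72  1.62  0.48  1.06  1.31] t 6.4 w 0.0475 F [ 0.4  0.1 -0.3]
shift tool mm [74.2  9.2  1.1]
```

jog_arm(
  commands=[
    [20, 5, 1, 0.004, 0.0025, 0],
    [20, 3, 1, 0, 0, 0],
    [20, 0, 0, 0, 0, 0],
    [10, 0, 0, 0, 0, 0],
    [3, 0, 0, 0, 0, 0],
    [0, 0, 0, 0, 0, 0],
  ],
)

```text
clock: 7.0
position: [0.5848, -0.217, 0.1307]
tool_rot: [0.248, 1.568, 0.097]
force: [0.7, 0.7, -0.6]
grip_width: 0.0474
```

```bash
python3 - <<'E'
from h import *
plan([.5814,-.2227,.13])
cv2.imwrite('pics/w5.png',grab_frame('wrist')[:,:,::-1])
cv2.imwrite('pics/s5.png',cv2.resize(grab_frame('scene')[100:290,70:230,::-1],None,fx=3,fy=3))
E
```

```text
flip 1 turn [ 0.0094  0.0028 -0.0007] | flip -1 turn [-3.1322e+00  1.1000e-03  4.5000e-03] | 
pos [ 0.5848 -0.217   0.1307] yaxis [0.15  0.989 0.001] zaxis [ 0.989 -0.15   0.003] q7 [ 0.7   0.73 -0.68  1.67  0.55  0.93  1.23] t 7.0 w 0.0474 F [ 0.7  0.7 -0.6]
shift tool mm [ 0.7 -6.2 -2.5]
```

View pics/w5.png

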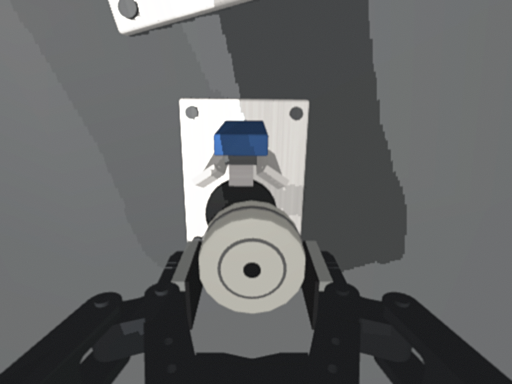

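View pics/s5.png

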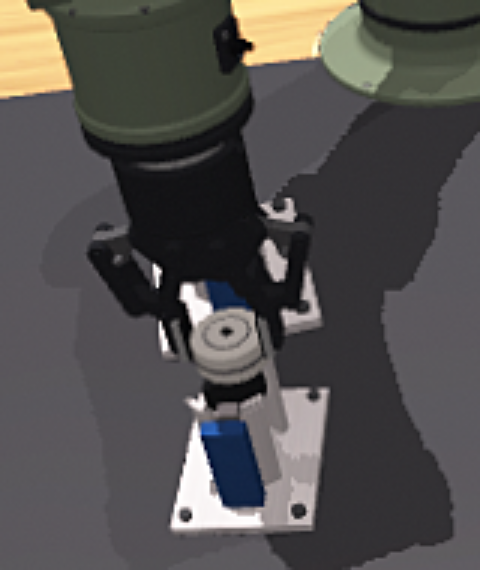

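jog_arm(
  commands=[
    [0, -6, -2.5, 0.008, 0.003, 0],
    [0, 0, 0, 0, 0, 0],
    [0, 0, 0, 0, 0, 0],
    [0, 0, 0, 0, 0, 0],
  ],
)

```text
clock: 7.5
position: [0.5819, -0.2244, 0.1333]
tool_rot: [-0.164, 1.568, -0.325]
force: [0.4, 0.1, -1.4]
grip_width: 0.0473
```

```bash
python3 - <<'E'
from h import *
plan([.5814,-.2227,.13])
C=cam('wrist')
cv2.imwrite('pics/w6.png',grab_frame('wrist')[:,:,::-1])
c,s=np.cos(-.16),np.sin(-.16)
P=[[.5793+c*a-s*b,-.2217+s*a+c*b,.008] for a,b in ((-.065,.05),(-.065,-.05))]
print(proj('wrist',P,C))
plan([.5814,-.2227,.13])
E
```

```text
flip 1 turn [-0.0012  0.0031  0.0005] | flip -1 turn [ 3.1404e+00  8.0000e-04 -4.9000e-03] | 
pos [ 0.5819 -0.2244  0.1333] yaxis [ 0.16   0.987 -0.001] zaxis [ 0.987 -0.16   0.003] q7 [ 0.71  0.73 -0.68  1.67  0.55  0.93  1.24] t 7.5 w 0.0473 F [ 0.4  0.1 -1.4]
shift tool mm [ 3.3  1.6 -0.8]
[[318.09874605 102.39041463]
 [189.2544995  102.55189895]]
flip 1 turn [-0.0011  0.0032  0.0004] | flip -1 turn [ 3.1405e+00  7.0000e-04 -5.0000e-03] | 
pos [ 0.582  -0.2243  0.1333] yaxis [ 0.16   0.987 -0.   ] zaxis [ 0.987 -0.16   0.003] q7 [ 0.71  0.73 -0.68  1.67  0.55  0.93  1.24] t 7.55 w 0.0472 F [ 0.6 -0.5 -0.3]
shift tool mm [ 3.3  1.5 -0.8]
```

View pics/w6.png

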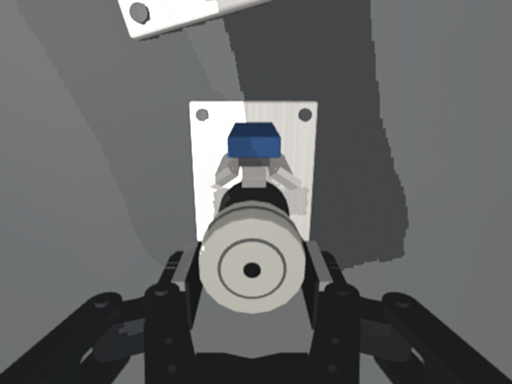

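jog_arm(
  commands=[
    [8, 1.5, -1, -0.001, 0.003, 0],
    [6, 0, 0, 0, 0, 0],
    [4, 0, 0, 0, 0, 0],
    [0, 0, 0, 0, 0, 0],
    [0, 0, 0, 0, 0, 0],
  ],
)

```text
clock: 8.05
position: [0.581, -0.2221, 0.1131]
tool_rot: [-3.024, 1.57, 3.1]
force: [-0.1, 0.8, -0.9]
grip_width: 0.0472
```

```bash
python3 - <<'E'
from h import *
plan([.5814,-.2227,.105])
E
```

```text
flip 1 turn [ 0.0006 -0.001   0.0001] | flip -1 turn [-3.141e+00 -2.000e-04 -1.500e-03] | 
pos [ 0.581  -0.2221  0.1131] yaxis [ 0.159  0.987 -0.   ] zaxis [ 0.987 -0.159 -0.001] q7 [ 0.7   0.75 -0.66  1.68  0.57  0.9   1.22] t 8.05 w 0.0472 F [-0.1  0.8 -0.9]
shift tool mm [ 8.1 -0.6  0.5]
```

jog_arm(
  commands=[
    [4, -0.5, 0.5, 0, 0, 0],
    [4, 0, 0, 0, 0, 0],
    [3, 0, 0, 0, 0, 0],
    [0, 0, 0, 0, 0, 0],
  ],
)

```text
clock: 8.45
position: [0.5818, -0.2228, 0.1017]
tool_rot: [-2.189, 1.57, -2.348]
force: [-2.1, 0.4, 6.0]
grip_width: 0.0472
```

```bash
python3 - <<'E'
from h import *
plan([.5814,-.2227,.063])
E
```

```text
flip 1 turn [ 0.0005 -0.0002  0.0003] | flip -1 turn [-3.1411e+00 -5.0000e-04 -3.0000e-04] | 
pos [ 0.5818 -0.2228  0.1017] yaxis [ 0.159  0.987 -0.   ] zaxis [ 0.987 -0.159 -0.   ] q7 [ 0.7   0.77 -0.65  1.69  0.58  0.89  1.21] t 8.45 w 0.0472 F [-2.1  0.4  6. ]
shift tool mm [38.7  0.  -0.4]
```

Contact with the lips at the expected height. Pressing on.

jog_arm(
  commands=[
    [5, 0, -0.3, 0, 0, 0],
    [5, 0, 0, 0, 0, 0],
    [5, 0, 0, 0, 0, 0],
    [5, 0, 0, 0, 0, 0],
  ],
)

```text
clock: 8.85
position: [0.5817, -0.2228, 0.0829]
tool_rot: [-1.064, 1.569, -1.224]
force: [-3.1, 0.4, 3.5]
grip_width: 0.0476
```

```bash
python3 - <<'E'
from h import *
plan([.5814,-.2227,.063])
E
```

```text
flip 1 turn [0.0002 0.0008 0.0014] | flip -1 turn [-3.1414e+00 -2.1000e-03  1.2000e-03] | 
pos [ 0.5817 -0.2228  0.0829] yaxis [ 0.159  0.987 -0.001] zaxis [ 0.987 -0.159  0.001] q7 [ 0.69  0.79 -0.64  1.7   0.6   0.85  1.2 ] t 8.85 w 0.0476 F [-3.1  0.4  3.5]
shift tool mm [19.9  0.1 -0.3]
```

```bash
python3 - <<'E'
from h import *
cv2.imwrite('pics/w7.png',grab_frame('wrist')[:,:,::-1])
cv2.imwrite('pics/s7.png',cv2.resize(grab_frame('scene')[130:290,70:230,::-1],None,fx=3,fy=3))
E
```

```text
(no output)
```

View pics/w7.png

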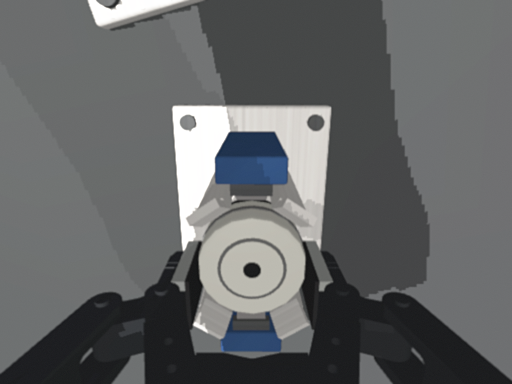

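View pics/s7.png

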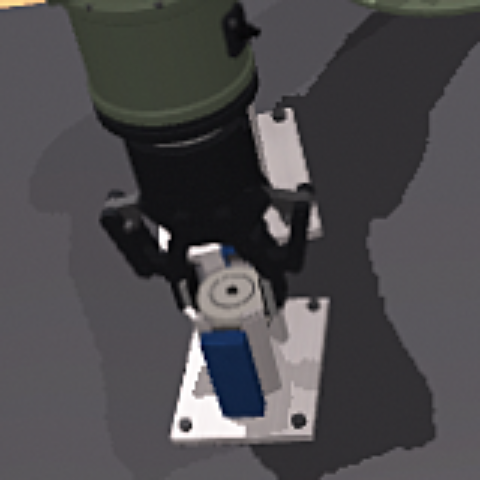

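jog_arm(
  commands=[
    [5, 0, 0, 0, 0, 0],
    [5, 0, 0, 0, 0, 0],
    [5, 0, 0, 0, 0, 0],
    [5, 0, 0, 0, 0, 0],
    [3, 0, 0, 0, 0, 0],
    [0, 0, 0, 0, 0, 0],
  ],
)

```text
clock: 9.55
position: [0.5809, -0.2228, 0.0575]
tool_rot: [-2.353, 1.569, -2.512]
force: [-2.1, 0.6, 4.3]
grip_width: 0.0472
```

```bash
python3 - <<'E'
from h import *
plan([.5814,-.2227,.063])
cv2.imwrite('pics/w8.png',grab_frame('wrist')[:,:,::-1])
E
```

```text
flip 1 turn [ 0.0003 -0.0012  0.0012] | flip -1 turn [-3.1413e+00 -1.9000e-03 -1.9000e-03] | 
pos [ 0.5809 -0.2228  0.0575] yaxis [ 0.159  0.987 -0.001] zaxis [ 0.987 -0.159 -0.001] q7 [ 0.67  0.83 -0.62  1.71  0.62  0.82  1.18] t 9.55 w 0.0472 F [-2.1  0.6  4.3]
shift tool mm [-5.5  0.2  0.5]
```

View pics/w8.png

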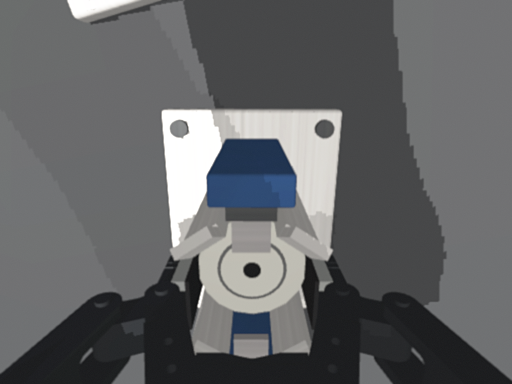

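jog_arm(
  commands=[
    [0, 0, 0, 0, 0, 0],
    [0, 0, 0, 0, 0, 0],
    [0, 0, 0, 0, 0, 0],
    [0, 0, 0, 0, 0, 0],
    [0, 0, 0, 0, 0, 0],
    [0, 0, 0, 0, 0, 0],
  ],
  gripper=60,
)

```text
clock: 10.2
position: [0.5816, -0.2228, 0.058]
tool_rot: [-1.258, 1.57, -1.417]
force: [-0.3, -0.2, -0.5]
grip_width: 0.0653
```

```bash
python3 - <<'E'
from h import *
plan([.5814,-.2227,.063])
cv2.imwrite('pics/w9.png',grab_frame('wrist')[:,:,::-1])
E
```

```text
flip 1 turn [0.0003 0.0003 0.001 ] | flip -1 turn [-3.1413e+00 -1.5000e-03  5.0000e-04] | 
pos [ 0.5816 -0.2228  0.058 ] yaxis [ 0.159  0.987 -0.001] zaxis [ 0.987 -0.159  0.   ] q7 [ 0.67  0.83 -0.62  1.71  0.62  0.81  1.18] t 10.2 w 0.0653 F [-0.3 -0.2 -0.5]
shift tool mm [-5.   0.1 -0.2]
```

View pics/w9.png

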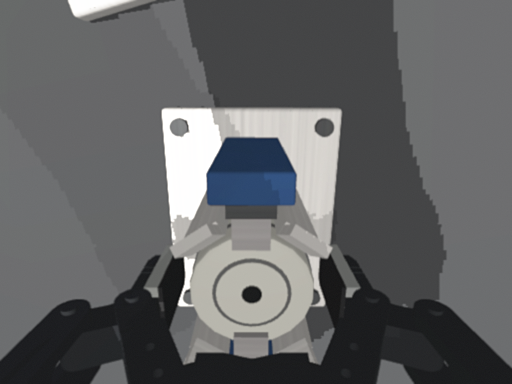

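jog_arm(
  commands=[
    [-25, 0, 0, 0, 0, 0],
    [-35, 0, 0, 0, 0, 0],
    [-40, 0, 0, 0, 0, 0],
    [-30, 20, -8, 0, 0, 0],
    [0, 38, -16, 0, 0, 0],
    [0, 40, -17, 0, 0, 0],
    [0, 40, -17, 0, 0, 0],
    [0, 40, -17, 0, 0, 0],
    [0, 40, -17, 0, 0, 0],
    [0, 40, -17, 0, 0, 0],
    [0, 40, -17, 0, 0, 0],
    [0, 40, -17, 0, 0, 0],
    [0, 35, -14, 0, 0, 0],
    [0, 25, -8, 0, 0, 0],
    [0, 10, -3, 0, 0, 0],
    [0, 0, 0, 0, 0, 0],
    [0, 0, 0, 0, 0, 0],
  ],
  gripper=0,
)

```text
clock: 11.95
position: [0.477, 0.2212, 0.1937]
tool_rot: [-0.004, 1.567, -0.167]
force: [-0.2, -0.7, 0.1]
grip_width: 0.0856
```

```bash
python3 - <<'E'
from h import *
plan([.4753,.2372,.015])
C=cam('wrist')
cv2.imwrite('pics/w10.png',grab_frame('wrist')[:,:,::-1])
print(proj('wrist',[.4753,.2372,.024],C))
im=grab_frame('top')[:,:,::-1]
cv2.imwrite('pics/t10.png',im)
E
```

```text
flip 1 turn [-0.0032  0.0041  0.    ] | flip -1 turn [ 3.1384  0.     -0.0065] | 
pos [0.477  0.2212 0.1937] yaxis [ 0.162  0.987 -0.   ] zaxis [ 0.987 -0.162  0.004] q7 [ 0.03  0.53 -0.79  1.88  0.47  0.92  0.43] t 11.95 w 0.0856 F [-0.2 -0.7  0.1]
shift tool mm [178.7  15.5  -5. ]
[[266.9656404 168.2755539]]
```

View pics/w10.png

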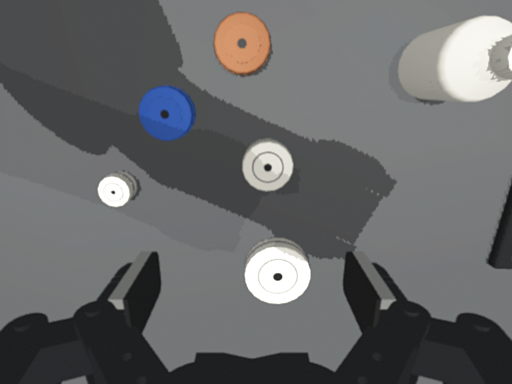

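View pics/t10.png

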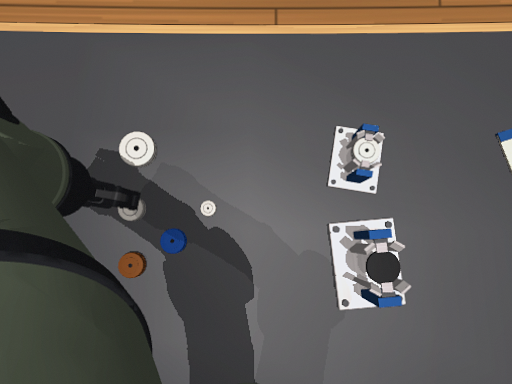

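jog_arm(
  commands=[
    [30, 5, -2, -0.003, 0.004, 0],
    [35, 5, -2, 0, 0, 0],
    [30, 4, -1, 0, 0, 0],
    [10, 0, 0, 0, 0, 0],
    [0, 0, 0, 0, 0, 0],
    [0, 0, 0, 0, 0, 0],
    [0, 0, 0, 0, 0, 0],
  ],
)

```text
clock: 12.75
position: [0.4793, 0.2283, 0.0883]
tool_rot: [-0.143, 1.566, -0.316]
force: [-0.1, 0.2, 0.2]
grip_width: 0.0856
```

```bash
python3 - <<'E'
from h import *
plan([.4753,.2372,.015])
C=cam('wrist')
cv2.imwrite('pics/w11.png',grab_frame('wrist')[:,:,::-1])
print(proj('wrist',[.4753,.2372,.024],C))
E
```

```text
flip 1 turn [-0.0127  0.0045  0.0007] | flip -1 turn [ 3.1289e+00  1.1000e-03 -7.0000e-03] | 
pos [0.4793 0.2283 0.0883] yaxis [ 0.172  0.985 -0.001] zaxis [ 0.985 -0.172  0.004] q7 [-0.07  0.68 -0.67  1.94  0.63  0.73  0.28] t 12.75 w 0.0856 F [-0.1  0.2  0.2]
shift tool mm [73.2  8.1 -5.8]
[[263.00962209 205.72441937]]
```

View pics/w11.png

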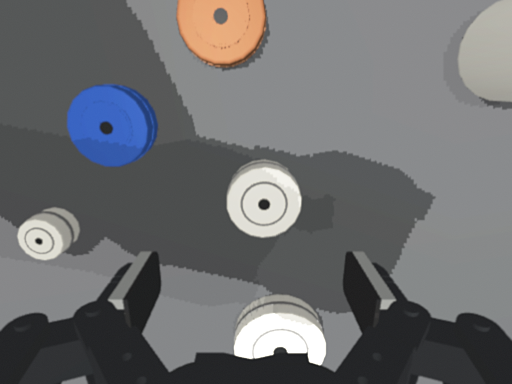

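jog_arm(
  commands=[
    [20, 4, -3, -0.012, 0.0045, 0],
    [20, 4, -3, 0, 0, 0],
    [10, 0, 0, 0, 0, 0],
    [0, 0, 0, 0, 0, 0],
    [0, 0, 0, 0, 0, 0],
  ],
)

```text
clock: 13.3
position: [0.4783, 0.2374, 0.0417]
tool_rot: [0.395, 1.563, 0.233]
force: [0.3, -0.4, -0.0]
grip_width: 0.0853
```

```bash
python3 - <<'E'
from h import *
plan([.4753,.2372,.015])
E
```

```text
flip 1 turn [-0.0027  0.0069 -0.0029] | flip -1 turn [ 3.1389 -0.0045 -0.0109] | 
pos [0.4783 0.2374 0.0417] yaxis [0.162 0.987 0.003] zaxis [ 0.987 -0.162  0.007] q7 [-0.13  0.75 -0.61  1.96  0.71  0.65  0.21] t 13.3 w 0.0853 F [ 0.3 -0.4 -0. ]
shift tool mm [26.7 -0.7 -3.1]
```

jog_arm(
  commands=[
    [10, 0, -3, -0.002, 0.007, -0.003],
    [10, 0, -0.5, 0, 0, 0],
    [6, 0, 0, 0, 0, 0],
    [0, 0, 0, 0, 0, 0],
    [0, 0, 0, 0, 0, 0],
  ],
)

```text
clock: 13.8
position: [0.4756, 0.2378, 0.015]
tool_rot: [0.423, 1.57, 0.262]
force: [-0.6, 1.2, -0.8]
grip_width: 0.0854
```

```bash
python3 - <<'E'
from h import *
plan([.4753,.2372,.016])
E
```

```text
flip 1 turn [-0.0015  0.0011 -0.0005] | flip -1 turn [ 3.1401e+00 -7.0000e-04 -1.7000e-03] | 
pos [0.4756 0.2378 0.015 ] yaxis [0.161 0.987 0.   ] zaxis [ 0.987 -0.161  0.001] q7 [-0.16  0.79 -0.58  1.96  0.75  0.61  0.17] t 13.8 w 0.0854 F [-0.6  1.2 -0.8]
shift tool mm [-1.  -0.6 -0.2]
```

jog_arm(
  commands=[
    [-2, 0, 0, 0, 0, 0],
    [0, 0, 0, 0, 0, 0],
    [0, 0, 0, 0, 0, 0],
    [0, 0, 0, 0, 0, 0],
    [0, 0, 0, 0, 0, 0],
    [0, 0, 0, 0, 0, 0],
    [0, 0, 0, 0, 0, 0],
    [0, 0, 0, 0, 0, 0],
  ],
  gripper=255,
  newtons=80,
)

```text
clock: 14.6
position: [0.4761, 0.2379, 0.0186]
tool_rot: [0.349, 1.568, 0.188]
force: [-0.0, 0.5, -0.5]
grip_width: 0.0467
```

```bash
python3 - <<'E'
from h import *
plan([.5814,-.2227,.2])
C=cam('wrist')
cv2.imwrite('pics/w12.png',grab_frame('wrist')[:,:,::-1])
E
```

```text
flip 1 turn [-0.0017  0.0025 -0.0009] | flip -1 turn [ 3.1399e+00 -1.4000e-03 -4.0000e-03] | 
pos [0.4761 0.2379 0.0186] yaxis [0.161 0.987 0.001] zaxis [ 0.987 -0.161  0.003] q7 [-0.16  0.79 -0.58  1.96  0.74  0.61  0.18] t 14.6 w 0.0467 F [-0.   0.5 -0.5]
shift tool mm [-181.3 -437.5  178.6]
```

View pics/w12.png

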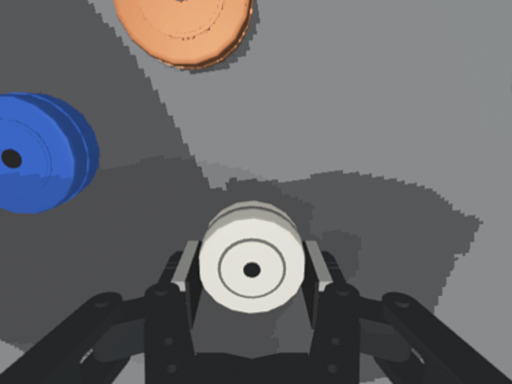

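jog_arm(
  commands=[
    [-30, 0, 0, -0.002, 0.002, 0],
    [-40, 0, 0, 0, 0, 0],
    [-40, 0, 0, 0, 0, 0],
    [-40, -20, 8, 0, 0, 0],
    [-30, -38, 16, 0, 0, 0],
    [0, -40, 17, 0, 0, 0],
    [0, -40, 17, 0, 0, 0],
    [0, -40, 17, 0, 0, 0],
    [0, -40, 17, 0, 0, 0],
    [0, -40, 17, 0, 0, 0],
    [0, -40, 17, 0, 0, 0],
    [0, -38, 16, 0, 0, 0],
    [0, -30, 12, 0, 0, 0],
    [0, -20, 8, 0, 0, 0],
    [0, -10, 4, 0, 0, 0],
    [0, 0, 0, 0, 0, 0],
    [0, 0, 0, 0, 0, 0],
    [0, 0, 0, 0, 0, 0],
  ],
)

```text
clock: 16.45
position: [0.5798, -0.1931, 0.205]
tool_rot: [2.015, 1.57, 1.861]
force: [0.1, 0.1, -1.5]
grip_width: 0.0472
```

```bash
python3 - <<'E'
from h import *
plan([.5814,-.2227,.13])
E
```

```text
flip 1 turn [ 0.0064 -0.0004 -0.0008] | flip -1 turn [-3.1352e+00  1.3000e-03 -6.0000e-04] | 
pos [ 0.5798 -0.1931  0.205 ] yaxis [0.153 0.988 0.001] zaxis [ 0.988 -0.153 -0.   ] q7 [ 0.71  0.63 -0.74  1.65  0.48  1.05  1.25] t 16.45 w 0.0472 F [ 0.1  0.1 -1.5]
shift tool mm [ 74.9 -29.1   6.2]
```

jog_arm(
  commands=[
    [10, -10, 2, 0.006, 0, 0],
    [15, -10, 2, 0, 0, 0],
    [15, -7, 1, 0, 0, 0],
    [15, -2, 1, 0, 0, 0],
    [10, 0, 0, 0, 0, 0],
    [0, 0, 0, 0, 0, 0],
    [0, 0, 0, 0, 0, 0],
    [0, 0, 0, 0, 0, 0],
  ],
)

```text
clock: 17.25
position: [0.5806, -0.222, 0.1327]
tool_rot: [2.535, 1.567, 2.378]
force: [-0.3, -0.5, -0.2]
grip_width: 0.0468
```

```bash
python3 - <<'E'
from h import *
plan([.5814,-.2227,.13])
E
```

```text
flip 1 turn [ 0.0038 -0.0027 -0.0019] | flip -1 turn [-3.1377e+00  3.0000e-03 -4.3000e-03] | 
pos [ 0.5806 -0.222   0.1327] yaxis [0.156 0.988 0.002] zaxis [ 0.988 -0.156 -0.003] q7 [ 0.72  0.73 -0.68  1.67  0.55  0.94  1.24] t 17.25 w 0.0468 F [-0.3 -0.5 -0.2]
shift tool mm [ 2.7 -0.5  0.9]
```

jog_arm(
  commands=[
    [8, -0.5, 1, 0.004, -0.003, -0.002],
    [5, 0, 0, 0, 0, 0],
    [2, 0, 0, 0, 0, 0],
    [0, 0, 0, 0, 0, 0],
    [0, 0, 0, 0, 0, 0],
  ],
)

```text
clock: 17.75
position: [0.5823, -0.2224, 0.1177]
tool_rot: [-0.27, 1.568, -0.43]
force: [0.7, -0.4, 0.4]
grip_width: 0.0469
```

```bash
python3 - <<'E'
from h import *
plan([.5814,-.2227,.105])
cv2.imwrite('pics/w13.png',grab_frame('wrist')[:,:,::-1])
E
```

```text
flip 1 turn [-0.0001  0.0026  0.0007] | flip -1 turn [ 3.1415e+00  1.1000e-03 -4.1000e-03] | 
pos [ 0.5823 -0.2224  0.1177] yaxis [ 0.159  0.987 -0.001] zaxis [ 0.987 -0.159  0.003] q7 [ 0.71  0.75 -0.67  1.68  0.57  0.91  1.22] t 17.75 w 0.0469 F [ 0.7 -0.4  0.4]
shift tool mm [12.7 -0.4 -0.9]
```

View pics/w13.png

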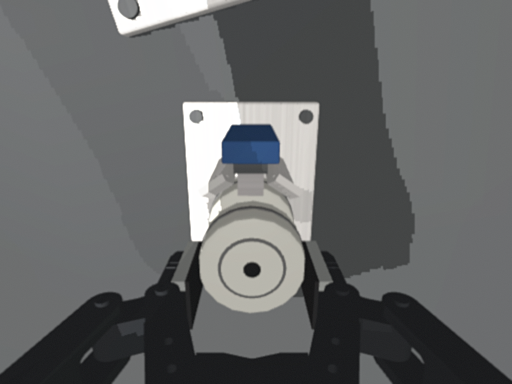

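jog_arm(
  commands=[
    [5, -0.4, -1, 0, 0.0025, 0],
    [5, 0, 0, 0, 0, 0],
    [3, 0, 0, 0, 0, 0],
    [0, 0, 0, 0, 0, 0],
  ],
)

```text
clock: 18.2
position: [0.5815, -0.2229, 0.1042]
tool_rot: [-0.922, 1.569, -1.082]
force: [-3.3, -0.7, 8.4]
grip_width: 0.0472
```

```bash
python3 - <<'E'
from h import *
plan([.5814,-.2227,.062])
E
```

```text
flip 1 turn [-0.0002  0.0008  0.0011] | flip -1 turn [ 3.1413e+00  1.7000e-03 -1.3000e-03] | 
pos [ 0.5815 -0.2229  0.1042] yaxis [ 0.16   0.987 -0.001] zaxis [ 0.987 -0.16   0.001] q7 [ 0.7   0.77 -0.66  1.69  0.58  0.89  1.21] t 18.2 w 0.0472 F [-3.3 -0.7  8.4]
shift tool mm [42.2  0.2 -0.2]
```

jog_arm(
  commands=[
    [5, 0, 0, 0, 0, 0.001],
    [5, 0, 0, 0, 0, 0],
    [5, 0, 0, 0, 0, 0],
    [5, 0, 0, 0, 0, 0],
  ],
)

```text
clock: 18.6
position: [0.5806, -0.223, 0.085]
tool_rot: [-1.992, 1.569, -2.153]
force: [-3.2, 1.3, 5.0]
grip_width: 0.047
```

```bash
python3 - <<'E'
from h import *
plan([.5814,-.2227,.062])
E
```

```text
flip 1 turn [-0.0007 -0.0007  0.0016] | flip -1 turn [3.1409e+00 2.6000e-03 1.2000e-03] | 
pos [ 0.5806 -0.223   0.085 ] yaxis [ 0.16   0.987 -0.002] zaxis [ 0.987 -0.16  -0.001] q7 [ 0.69  0.79 -0.64  1.7   0.6   0.86  1.2 ] t 18.6 w 0.047 F [-3.2  1.3  5. ]
shift tool mm [23.   0.5  0.7]
```

jog_arm(
  commands=[
    [5, 0, 0, 0, 0, 0],
    [5, 0, 0, 0, 0, 0],
    [5, 0, 0, 0, 0, 0],
    [5, 0, 0, 0, 0, 0],
    [2, 0, 0, 0, 0, 0],
    [0, 0, 0, 0, 0, 0],
  ],
)

```text
clock: 19.2
position: [0.5807, -0.223, 0.0613]
tool_rot: [-2.037, 1.569, -2.197]
force: [-1.6, -0.2, 4.5]
grip_width: 0.0472
```

```bash
python3 - <<'E'
from h import *
plan([.5814,-.2227,.062])
cv2.imwrite('pics/w14.png',grab_frame('wrist')[:,:,::-1])
E
```

```text
flip 1 turn [-0.0007 -0.0008  0.0017] | flip -1 turn [3.1409e+00 2.6000e-03 1.3000e-03] | 
pos [ 0.5807 -0.223   0.0613] yaxis [ 0.16   0.987 -0.002] zaxis [ 0.987 -0.16  -0.001] q7 [ 0.68  0.82 -0.62  1.71  0.63  0.82  1.18] t 19.2 w 0.0472 F [-1.6 -0.2  4.5]
shift tool mm [-0.7  0.4  0.7]
```

View pics/w14.png

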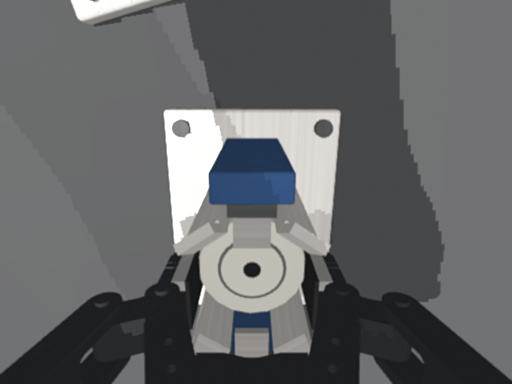

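Disc hole still at (252,269); lips are closed above it, at (252,233) and (252,340). Releasing, then backing out.

jog_arm(
  commands=[
    [0, 0, 0, 0, 0, 0],
    [0, 0, 0, 0, 0, 0],
    [0, 0, 0, 0, 0, 0],
    [0, 0, 0, 0, 0, 0],
    [0, 0, 0, 0, 0, 0],
    [0, 0, 0, 0, 0, 0],
  ],
  gripper=60,
)

```text
clock: 19.85
position: [0.5808, -0.223, 0.0615]
tool_rot: [-1.841, 1.569, -2.002]
force: [0.2, 0.4, -0.0]
grip_width: 0.0649
```

```bash
python3 - <<'E'
from h import *
plan([.5814,-.2227,.062])
cv2.imwrite('pics/w15.png',grab_frame('wrist')[:,:,::-1])
E
```

```text
flip 1 turn [-0.0007 -0.0004  0.0015] | flip -1 turn [3.1409e+00 2.3000e-03 6.0000e-04] | 
pos [ 0.5808 -0.223   0.0615] yaxis [ 0.16   0.987 -0.001] zaxis [ 0.987 -0.16  -0.   ] q7 [ 0.68  0.82 -0.62  1.71  0.63  0.82  1.18] t 19.85 w 0.0649 F [ 0.2  0.4 -0. ]
shift tool mm [-0.5  0.4  0.6]
```

View pics/w15.png

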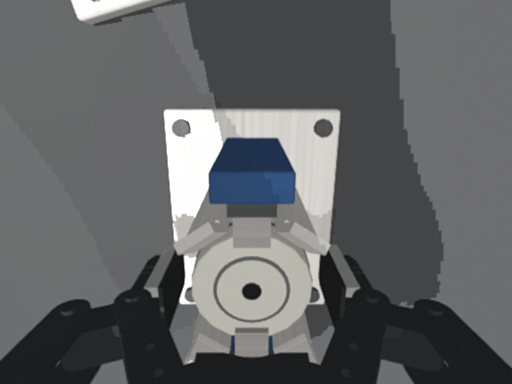

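jog_arm(
  commands=[
    [-20, 0, 0, 0, 0, 0],
    [-30, 0, 0, 0, 0, 0],
    [-40, 0, 0, 0, 0, 0],
    [-40, 0, 0, 0, 0, 0],
    [-10, 0, -30, 0, 0, 0],
    [0, 0, -40, 0, 0, 0],
    [0, 0, -20, 0, 0, 0],
    [0, 0, 0, 0, 0, 0],
    [0, 0, 0, 0, 0, 0],
    [0, 0, 0, 0, 0, 0],
  ],
)

```text
clock: 20.9
position: [0.4896, -0.2074, 0.2071]
tool_rot: [-1.7, 1.569, -1.859]
force: [0.0, 0.6, 0.5]
grip_width: 0.0651
```

```bash
python3 - <<'E'
from h import *
s=observe();print(s['position'],s['clock'],s['force'],s['qd'].round(3))
w=grab_frame('wrist')[:,:,::-1];sc=grab_frame('scene')[:,:,::-1];t=grab_frame('top')[:,:,::-1]
cv2.imwrite('pics/w16.png',cv2.resize(w,None,fx=1.5,fy=1.5));cv2.imwrite('pics/s16.png',cv2.resize(sc[180:290,90:220],None,fx=5,fy=5,interpolation=cv2.INTER_CUBIC))
cv2.imwrite('pics/t16.png',t)
E
```

```text
[ 0.48962156 -0.20741671  0.20707917] 20.9 [0.02790508 0.55278443 0.47624312] [-0.003  0.005 -0.001 -0.011 -0.     0.002  0.002]
```

View pics/w16.png

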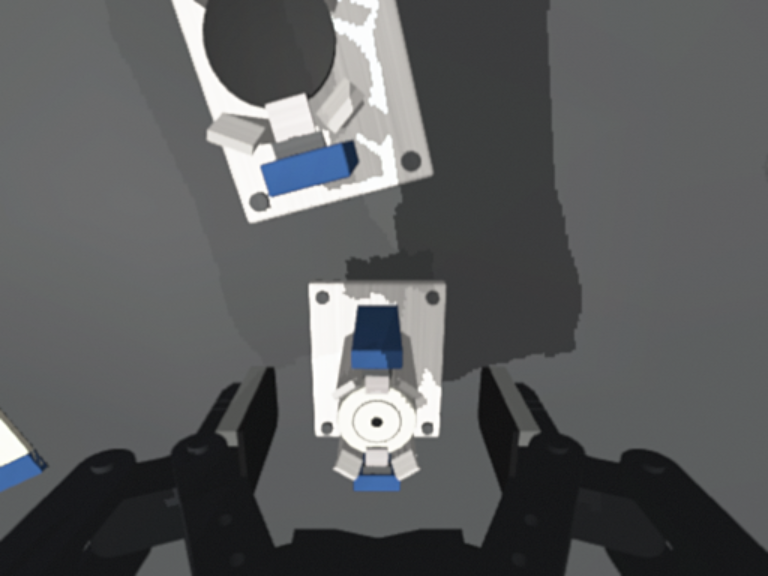

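View pics/s16.png

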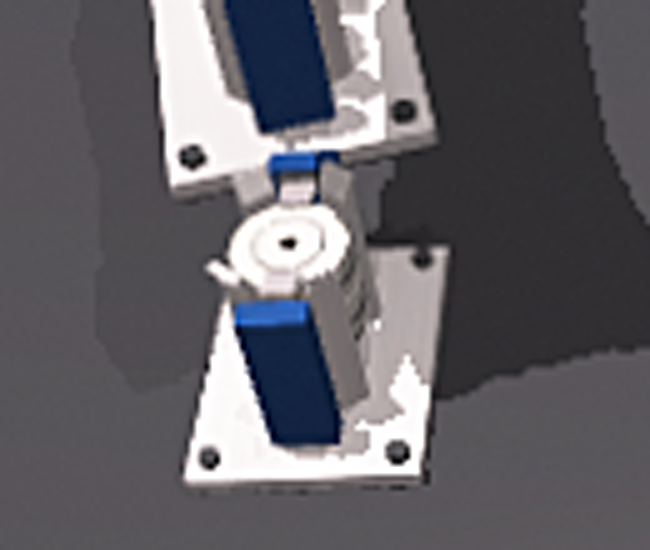

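View pics/t16.png

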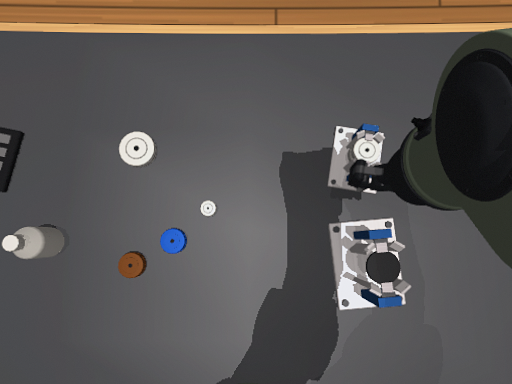

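Both lips lie closed and level over the top holder. Two stacked rims show through the side gap, and both 50 mm holders are gone from the table. Handing in.

```bash
python3 -c "
from workcell import bot
print(bot.job_done())"
```

```text
the job is handed in; nothing more can be done
None
```

Both 50 mm white holders are pressed into the smaller magazine, one at a time, and the job was handed in at about 21 s of the 56 s allowed.

- **Order:** I pressed each holder in while gripping it across the magazine's open sides, then let go. After the first, the wrist picture showed it risen flat against the lips. The picture taken with the second holder just above the mouth showed a lip closed over the first.
- **Final pictures:** The wrist and scene pictures show both lips closed and level over the top holder, which lies flat and centred. The scene picture also shows what look like stacked rims through the side gap. The top view shows neither 50 mm holder left on the table, and everything else still where it was.
- **Forces and clearance:** The highest force I read at the end of a move was about 8 N. I did not see the peaks within moves. At hand-in the gripper was clear of everything, with the TCP (tool point) at 0.207 m height.
- **Disagreements:** The cameras agreed on the positions to about 1 mm. The gripper read about 47 mm across the 50 mm holders, the same for both. The pressing force read lower than the 15 N stated, again only at the ends of moves. I did not measure the lip angle; I judged it from the pictures.

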